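Open the gravity-latched dye store and draw out its tray

ROBOT

A 6-joint arm with a two-finger parallel gripper is mounted at the origin on a cart in front of the work surface, level with it; the furniture and walls round the work are solid. World frame = base frame: x ahead of the robot, y to its left, z up, the work surface at z = 0. Lengths are in m, angles in degrees, forces in N, time in s.
With the tool pointing down it reaches from about 0.4 to 0.825 m from the base axis. Payload 7 kg.
Tool frame: the origin (TCP) lies between the finger pads; the fingertips stand 22 mm ahead of it and the grasp point (between the pads) lies 3 mm ahead of it; z points along the fingers, y is the line along which they close (so a half turn about z gives the same grasp; the last joint's range is limited). The gripper opens to 88 mm and grips with 3 to 60 N. Pads are 19 mm wide; open, the fingers measure 130 mm over their backs; the gripper's body (78 mm by 193 mm) begins 47 mm behind the grasp point.
Start: joints at [90.361, 20.546, 0.682, 0, -70.136, -16.507], TCP at [0.188, 0.648, 0.249] pointing down, gripper open.
Joint ranges: [-176.03, 176.03], [-82.01, 121.73], [-58.28, 71.71], [-173.87, 95.51], [-174.79, -0.11], [-173.66, 173.66]. Speed limits (degrees/s): [136.94, 136.94, 172.46, 180, 180, 180].

INTERFACE

Orientations are given as [roll, pitch, yaw] about the fixed x, y, z axes, in that order (R = Rz(yaw) Ry(pitch) Rx(roll)).
In Python, from plant import ctrl gives the robot as it stands.
- The arm moves only by the tool apply_moves, never from a script. Its argument "targets" is a list of rows, each an object with "travel": the shift along the tool's x, y, z in mm, a list of three; "roll": the turn about the tool's z in degrees; "jaw": the finger opening in mm, from 0 to 87.6. In form: [{"travel": [tx, ty, tz], "roll": roll, "jaw": jaw}, ...]. A call has 1 to 10 rows; each row shifts and turns the commanded pose from where the row before left it, along the tool's axes as they then stand; what a row does not reach is not made up. A row lasts 1/10 s, in which the tool goes at most 50 mm and 8.59 degrees, less where a joint would pass 70% of its speed; a pose out of reach is approached as far as the arm can. A call with a gripper value outside its range is refused whole. The fingers move at their own pace and stop on an object; the grip force is fixed at half the most. Time passes only in rows, so rows that do not move let the fingers close. It gives the time, the measured TCP pose, the force, the opening and the grip force at its end, in the units of the state.
- ctrl.get_obs(): the state, without advancing time (a new reading comes with each control period).
- ctrl.snapshot(name): name is "scene" or "top" or "wrist"; returns the picture (420x560x3 uint8, red, green, blue); there is no depth.
- ctrl.calibration(name): a dict with "K" (3x3 intrinsics, pixels), "dist_coeffs" ([k1, k2, p1, p2, k3] as OpenCV has them; the pictures are not rectified), "extrinsics" (4x4, takes a point from camera to world coordinates); the wrist camera has in their place "hand_eye" (4x4, takes a point from camera to tool coordinates, whose origin is the TCP and whose axes are the flange's). Camera axes: x right, y down, z forward; pixel columns grow to the right and rows downward; lengths in m; the calibration is good to about 2 mm. A picture is of the moment at which its call begins: read the wrist's pose just before it. calibration takes no time and is no camera call.
- ctrl.close_job(): hands the job in; it is judged then, once.
The state is a dict: "clock": time; "joint_pos": joint angles; "qvel": joint speeds; "tau": joint torques, N m; "tool_pos": TCP position; "orientation": TCP orientation; "force": force on the tool from outside, world axes, zero at the start; "moment": the same for the moment, N m; "opening": finger opening in m; "gripper_force": force on a finger pad.
Only numpy, scipy, OpenCV 4.12 (cv2) and the standard library are available. Lean on these libraries where they do the work, as an engineer would, in place of code of your own. Each camera call takes 0.05 s, during which the arm holds its last target. There are 200 camera calls.

TASK

Get the dyes out for the class. The dye store's gate hangs hard against its latch, so push the gate home by its grip block and keep it there while you press the thumb lever, gently and never by force, until the latch bar is lifted out of its keeper; then swing the gate wide open, to about a right angle, and leave it so. Draw the bottle tray out by its tab to its end stop, all bottles standing, and leave the things round about alone.

Things in the scene. Friction and masses are not known exactly. Their poses are not given: they have to be found in the camera images.
- locker: Dye store: low plywood locker, 157 (x) x 200 (y) x 117 mm, fixed. Origin under its middle on the table; the gate is in its -x side, +y to the hinge post (118 mm high, y 82 to 100, x -97 to -55), z up. The roof (top z 117) covers only x > -20 mm; between roof and gate it is open above. The latch post (y -82 to -100) is 86 mm high and carries the keeper.
- gate (a joint): Barred gate between the posts, 160 wide, 12 thick, z 20 to 116 mm, hinged at the left (+y) post; rad, about 0 = shut and latched, grows as the right end swings out toward the robot, stop 1.75; -0.035 = pushed home against rubber. A spring buffer pushes the shut gate out against its bar: about 13 N at the grip block starts it moving in, 17 N has it home. Once off it, it swings with 1 N and stays.
- latch_bar (a joint): Steel gravity bar along the gate's inner side, 8 x 14 mm, pivoted 22 mm from the gate's hinge axis, its nose 150 mm further on; rad, 0 = down in the keeper (or on its staple when the gate is open), grows as the nose rises; clear of the keeper above 0.066, stopped by its staple at 0.094. It falls by its weight when the lever is let go.
- bar_nose (a point): Middle of the bar's nose, z about 101 when down, 110 or more when clear. It sits in the steel keeper on the latch post, a U open upward (top z 103), whose front hook leans back over the nose by 0.3 rad: the bar comes up freely only when the gate is pushed in by some 3 mm or more. Drawn out 15 mm there, it is past the hook.
- thumb_lever: Dark steel lever through the gate below its grip block, 132 mm from the hinge axis. Origin on its level pivot, 6 mm before the gate's front face, z 86. The tail lifts the bar. Ridge pressed down 7 to 8 mm: bar clear; 10 mm: bar at its stop. Takes 2 to 5 N with the gate held home, over 15 N when the gate hangs on the bar; it bends above 13 N (push and press together).
- thumb_ridge (a point): Top of the ridge across the lever's pad (32 x 32 mm), z about 94, where to press; 29 mm before the pivot. The grip block's face lies 13 mm behind it (toward the gate) and starts 2.5 mm higher; the pad's turned-up end starts 18 mm before it and is 11 mm high: a closed fingertip fits between, to push on the one, press the ridge, and draw the gate by the other.
- grip_face (a point): Middle of the front face of the wooden grip block fixed on the gate above the lever: 44 wide, 20 high (z 96.5 to 116.5), 22 mm proud of the gate's front face, 132 mm from the hinge axis. Push here, square to the gate, to push it home.
- gate_hinge (a point): Point on the gate's upright hinge axis, at the level of the gate's top (z 116). The gate's front face starts on this axis.
- gate_corner (a point): Top of the gate at its free end, mid-thickness: 160 mm from the hinge axis, 6 mm behind the front face; turns with the gate. Top rail and free stile are 12 mm thick.
- tray (a joint): Plywood bottle tray (90 x 128 mm, walls 36 mm high) on runners; m, 0 = in, grows as it is drawn straight out of the front (locker -x), end stop at 0.105; 1.2 N friction; stays where it is left. The shut gate is in its way.
- tray_tab (a point): Middle of the top edge of the tray's upright pull tab: 34 wide (along locker y), 9 thick, z 10 to 94 mm, free on both narrow sides, to be pinched there from above; it stands 36 mm before the roof's edge, 8 mm behind the bar of the shut gate.
- dye_red: Small brown dye bottle with white cap, 28 mm wide, 65 mm high, 38 g, loose in a cell of the tray. Origin under its middle.
- dye_blue: Small brown dye bottle with white cap, 28 mm wide, 65 mm high, 38 g, loose in a cell of the tray. Origin under its middle.
- dye_yellow: Small brown dye bottle with white cap, 28 mm wide, 65 mm high, 38 g, loose in a cell of the tray. Origin under its middle.
- dye_violet: Small brown dye bottle with white cap, 28 mm wide, 65 mm high, 38 g, loose in a cell of the tray. Origin under its middle.
- cup_i: Bystander: empty clear plastic cup, 74 mm wide, 88 mm high. Origin under its middle.
- pen_click: Bystander: ball pen lying on the table, 145 mm long. Origin under its middle.
- cap_grey: Bystander: bottle cap, 28 mm wide, 13 mm high, on the locker's roof. Origin under its middle.
There are look-alikes about, which are no part of the job. What is shaped like the dye_violet but orange is not meant. Leave any green look-alike of the dye_yellow alone.

How it is judged (in metres and radians):
On the way, in this order (a step that is already met when the one before it is completed fails the run):
1. the gate is pushed in, off the keeper's hook (value of joint gate below -0.01 rad), for 0.1 s.
2. the latch bar is lifted clear of its keeper by pressing the thumb lever (value of joint latch_bar above 0.068 rad and value of joint gate below 0.06 rad and contact force between the fingers and thumb_lever above 0.3 N), for 0.1 s.
3. the gate is swung out to a right angle or nearly so (value of joint gate above 1.35 rad), for 0.2 s.
4. the tray is drawn out to its stop (value of joint tray above 0.098 m), for 0.2 s.
At the end, for the whole second after the job is handed in: the gate stands open by at least 1.3 rad (75 degrees), the tray is drawn out to within 10 mm of its end stop (joint above 0.095), and all four bottles stand upright (within 0.2 rad) and at rest in it (value of joint gate above 1.3 rad and value of joint tray above 0.095 m and angle between each of dye_red, dye_blue, dye_yellow, dye_violet's own z axis and vertical below 0.2 rad and linear speed of each of dye_red, dye_blue, dye_yellow, dye_violet below 0.03 m/s); the robot touches nothing.
It fails at once if the thumb lever is forced: the fingers press on it with more than 13 N (contact force between the fingers and thumb_lever above 13 N).
It fails at once if a dye bottle is tipped by more than 0.5 rad (angle between any of dye_red, dye_blue, dye_yellow, dye_violet's own z axis and vertical above 0.5 rad).
It fails at once if a bystander (cup, pen or the cap on the roof) is pushed more than 30 mm (distance of any of cup_i, pen_click, cap_grey from where it was at the start of the episode above 0.03 m).
It also fails if it takes over 72 s, if anything falls off the work surface, if the arm or the gripper's body presses on something with over 40 N, if the wrist force passes 120 N, or if a joint passes its speed limit or range.

## Working session

There is one attempt and no reset: what is moved stays moved. The work goes in short steps, Python scripts to look and compute and a tool call to move; the robot and the scene stay as the last step left them, time stands still between calls to the robot, and variables do not carry over. Pictures are saved under pics/ and viewed, at most 13 in all, crops included, and the job is handed in when it is done.

Besides the shell and the picture viewer there is one more tool, called after "Emit:" as name(argument=value, ...) on one line, values as JSON. apply_moves: Moves the arm, as the interface text tells. Its arguments: {"type":"object","properties":{"targets":{"type":"array","items":{"type":"object","properties":{"travel":{"type":"array","items":{"type":"number"}},"roll":{"type":"number"},"jaw":{"type":"number"}}}}},"required":["targets"]}

```bash
mkdir -p pics; ls; python3 - <<'E'
from plant import ctrl
import cv2,numpy as np
o=ctrl.get_obs()
print({k:np.round(v,3).tolist() for k,v in o.items()})
for n in("scene","top","wrist"):
    im=ctrl.snapshot(n); cv2.imwrite(f"pics/{n}0.png",im[:,:,::-1])
    c=ctrl.calibration(n); print(n,{k:np.round(v,4).tolist() for k,v in c.items()})
a=cv2.imread("pics/scene0.png");b=cv2.imread("pics/top0.png")
E
```

```text
pics
{'clock': 0.0, 'joint_pos': [90.362, 20.591, 0.635, -0.019, -70.135, -16.507], 'qvel': [0.022, -0.021, -0.142, 0.057, -0.065, -0.029], 'tau': [0.0, -58.272, 29.305, 6.997, 0.007, -0.0], 'tool_pos': [0.188, 0.648, 0.248], 'orientation': [179.907, -0.009, -16.151], 'force': [-0.973, 0.966, 0.505], 'moment': [-0.019, -0.001, -0.033], 'gripper_force': 0.0, 'opening': 0.088}
scene {'K': [[492.6507, 0.0, 274.6042], [0.0, 492.6507, 213.4777], [0.0, 0.0, 1.0]], 'dist_coeffs': [0.0092, 0.0, 0.0, 0.0, 0.0], 'extrinsics': [[0.8904, -0.3507, 0.2902, 0.3163], [-0.4549, -0.7074, 0.5409, -0.6084], [0.0156, -0.6136, -0.7894, 0.7961], [0.0, 0.0, 0.0, 1.0]]}
top {'K': [[515.9914, 0.0, 277.246], [0.0, 515.9914, 204.4643], [0.0, 0.0, 1.0]], 'dist_coeffs': [-0.1318, 0.0, 0.0, 0.0, 0.0], 'extrinsics': [[-0.027, -0.994, 0.1063, 0.4655], [-0.9995, 0.025, -0.0198, -0.1306], [0.017, -0.1068, -0.9941, 1.1308], [0.0, 0.0, 0.0, 1.0]]}
wrist {'K': [[339.8365, 0.0, 273.9749], [0.0, 339.8365, 208.0902], [0.0, 0.0, 1.0]], 'dist_coeffs': [-0.0615, 0.0, 0.0, 0.0, 0.0], 'hand_eye': [[0.0002, -0.9581, -0.2866, 0.0778], [1.0, 0.0002, -0.0002, -0.0004], [0.0002, -0.2866, 0.9581, -0.1374], [0.0, 0.0, 0.0, 1.0]]}
```

View pics/scene0.png

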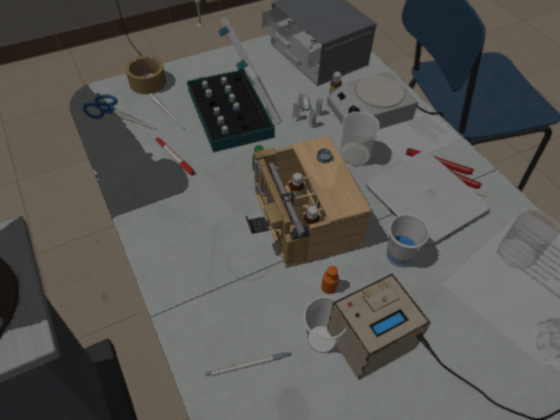

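View pics/top0.png

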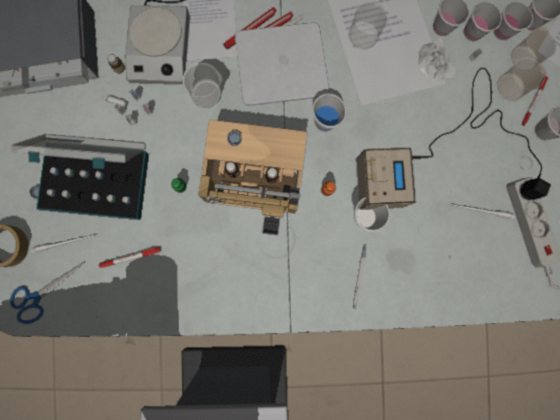

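```bash
python3 - <<'E'
import cv2,numpy as np
a=cv2.imread("pics/scene0.png")[130:270,235:375];b=cv2.imread("pics/top0.png")[110:245,190:325]
r=lambda m:cv2.convertScaleAbs(cv2.resize(m,(580,580),interpolation=cv2.INTER_CUBIC),alpha=1.3)
cv2.imwrite("pics/s_crop.png",r(a));cv2.imwrite("pics/t_crop.png",r(b))
E
```

```text
(no output)
```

View pics/s_crop.png

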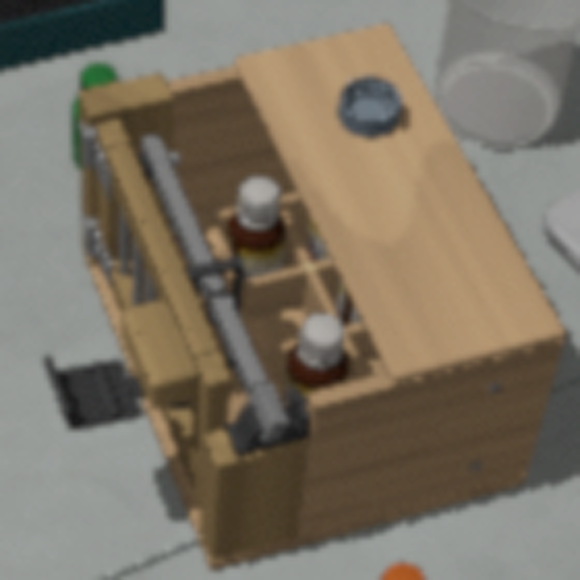

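View pics/t_crop.png

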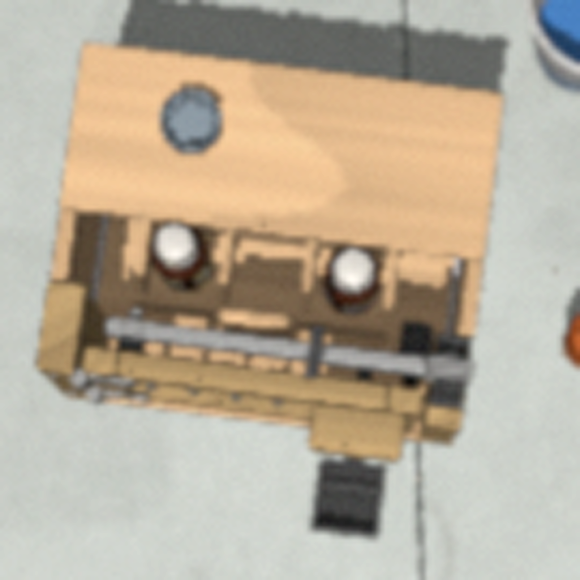

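```bash
cat > h.py <<'E'
from plant import ctrl
import cv2,numpy as np
def ray(n,uv,obs=None):
    c=ctrl.calibration(n)
    if n=="wrist":
        from scipy.spatial.transform import Rotation as R
        T=np.eye(4);T[:3,:3]=R.from_euler('xyz',obs['orientation'],degrees=True).as_matrix();T[:3,3]=obs['tool_pos']
        E=T@np.array(c['hand_eye'])
    else: E=np.array(c['extrinsics'])
    p=cv2.undistortPoints(np.array([[uv]],float),np.array(c['K']),np.array(c['dist_coeffs']))[0,0]
    return E[:3,3],E[:3,:3]@np.r_[p,1]
def atz(n,uv,z,obs=None):
    o,d=ray(n,uv,obs); return o+d*(z-o[2])/d[2]
def proj(n,P):
    c=ctrl.calibration(n);E=np.linalg.inv(np.array(c['extrinsics']))
    return cv2.projectPoints(np.atleast_2d(P).astype(float),cv2.Rodrigues(E[:3,:3])[0],E[:3,3],np.array(c['K']),np.array(c['dist_coeffs']))[0][:,0]
def L(p,l):  # locker->world
    x,y,a=p;c,s=np.cos(a),np.sin(a);l=np.atleast_2d(l)
    return np.c_[x+c*l[:,0]-s*l[:,1],y+s*l[:,0]+c*l[:,1],l[:,2]]
E
python3 - <<'E'
from h import *
from scipy.optimize import least_squares
t=np.array([(85,43),(503,93),(483,257),(62,207)])/4.296+[190-.4,110-.4]
s=np.array([(390,25),(563,338),(393,388),(238,65)])/4.143+[235-.4,130-.4]
Q=np.array([(.0785,.1,.117),(.0785,-.1,.117),(-.02,-.1,.117),(-.02,.1,.117)])
for names in (("top",),("scene",),("top","scene")):
    f=lambda p:np.concatenate([(proj(n,L(p,Q))-(t if n=="top" else s)).ravel() for n in names])
    r=least_squares(f,[.55,-.1,0]);print(names,r.x,np.degrees(r.x[2]),np.round(r.fun,1))
p=r.x;np.save("p.npy",p)
inv=lambda w:np.array([np.cos(p[2])*(w[0]-p[0])+np.sin(p[2])*(w[1]-p[1]),-np.sin(p[2])*(w[0]-p[0])+np.cos(p[2])*(w[1]-p[1])])*1e3
for nm,uv,z in(("gripL",(310,452),.1165),("gripR",(400,460),.1165),("lever end R",(377,533),.1),("lever end L",(313,527),.1),("bar nose",(468,367),.105),("post corner R",(455,440),.086),("hingepost front",(38,368),.118),("railR",(420,392),.116)):
    w=atz("top",np.array(uv)/4.296+[189.6,109.6],z);print(nm,np.round(w,4),np.round(inv(w),1))
for nm,uv,z in(("gripFrontTopL",(125,312),.1165),("gripFrontTopR",(150,385),.1165),("leverEndTopL",(45,357),.101),("hingepost front",(82,92),.118)):
    w=atz("scene",np.array(uv)/4.143+[234.6,129.6],z);print("sc",nm,np.round(w,4),np.round(inv(w),1))
print("shapes: cup etc", atz("top",(372,215),0),atz("top",(329,188),.03),atz("top",(179,185),.03),atz("top",(362,275),0))
E
```

```text
('top',) [ 0.66752086 -0.10620834 -0.14589897] -8.359395174882986 [ 0.1 -4.8  1.  -4.8  0.2  4.8 -1.3  4.5]
('scene',) [ 0.66797167 -0.10554742 -0.14896988] -8.535345120414839 [ 4.1 -0.5  6.2 -1.2 -4.6  0.5 -5.7  0.3]
('top', 'scene') [ 0.66769875 -0.10593169 -0.14742519] -8.4468413484765 [ 0.  -5.   0.9 -4.8  0.   4.8 -1.4  4.4  4.  -0.4  6.2 -1.1 -4.5  0.7
 -5.8  0.5]
gripL [ 0.5542 -0.1197  0.1165] [-110.2  -30.3]
gripR [ 0.5495 -0.161   0.1165] [-108.9  -71.8]
lever end R [ 0.517  -0.1498  0.1   ] [-142.6  -65.5]
lever end L [ 0.5206 -0.1201  0.1   ] [-143.4  -35.6]
bar nose [ 0.5931 -0.1943  0.105 ] [-60.8 -98.3]
post corner R [ 0.5608 -0.1882  0.086 ] [-93.6 -97.1]
hingepost front [0.596  0.0047 0.118 ] [-87.1  98.9]
railR [ 0.5807 -0.1711  0.116 ] [-76.5 -77.2]
sc gripFrontTopL [ 0.5593 -0.118   0.1165] [-105.5  -27.8]
sc gripFrontTopR [ 0.5513 -0.1575  0.1165] [-107.6  -68.1]
sc leverEndTopL [ 0.5231 -0.1138  0.101 ] [-141.9  -29. ]
sc hingepost front [0.5992 0.0077 0.118 ] [-84.4 102.3]
shapes: cup etc [ 0.55765303 -0.36252025  0.        ] [ 0.61615359 -0.26530033  0.03      ] [0.63077413 0.05834474 0.03      ] [ 0.42630634 -0.33469355  0.        ]
```

```bash
python3 - <<'E'
from h import *
from scipy.optimize import least_squares
t=np.array([(85,43),(503,93),(483,257),(62,207)])/4.296+[190-.4,110-.4]
s=np.array([(390,25),(563,338),(393,388),(238,65)])/4.143+[235-.4,130-.4]
Q=np.array([(.060,.1,.117),(.060,-.1,.117),(-.02,-.1,.117),(-.02,.1,.117)])
for names in (("top",),("scene",),("top","scene")):
    f=lambda p:np.concatenate([(proj(n,L(p,Q))-(t if n=="top" else s)).ravel() for n in names])
    r=least_squares(f,[.55,-.1,0]);print(names,r.x,np.degrees(r.x[2]),np.round(r.fun,1))
p=r.x;np.save("p.npy",p)
inv=lambda w:np.array([np.cos(p[2])*(w[0]-p[0])+np.sin(p[2])*(w[1]-p[1]),-np.sin(p[2])*(w[0]-p[0])+np.cos(p[2])*(w[1]-p[1])])*1e3
for nm,uv,z in(("gripL",(310,452),.1165),("gripR",(400,460),.1165),("lever end R",(377,533),.1),("lever end L",(313,527),.1),("bar nose",(468,367),.105),("post corner R",(455,440),.086),("hingepost front",(38,368),.118),("railR",(420,392),.116)):
    w=atz("top",np.array(uv)/4.296+[189.6,109.6],z);print(nm,np.round(w,4),np.round(inv(w),1))
for nm,uv,z in(("gripFrontTopL",(125,312),.1165),("gripFrontTopR",(150,385),.1165),("leverEndTopL",(45,357),.101),("hingepost front",(82,92),.118)):
    w=atz("scene",np.array(uv)/4.143+[234.6,129.6],z);print("sc",nm,np.round(w,4),np.round(inv(w),1))
E
```

```text
('top',) [ 0.6764192  -0.10752171 -0.14615329] -8.373966538667782 [-0.6 -0.3  0.5 -0.2  0.7  0.4 -0.7  0.1]
('scene',) [ 0.6767039  -0.10712225 -0.15892045] -9.105470938101286 [ 0.3  0.7  0.9  0.6 -0.3 -0.6 -0.9 -0.7]
('top', 'scene') [ 0.67651937 -0.10732775 -0.15271399] -8.749867265321752 [-0.4 -0.7  0.6  0.1  0.5  0.7 -0.8 -0.3 -0.1  0.7  1.1  0.5 -0.  -0.5
 -1.2 -0.5]
gripL [ 0.5542 -0.1197  0.1165] [-119.   -30.9]
gripR [ 0.5495 -0.161   0.1165] [-117.4  -72.3]
lever end R [ 0.517  -0.1498  0.1   ] [-151.2  -66.2]
lever end L [ 0.5206 -0.1201  0.1   ] [-152.2  -36.3]
bar nose [ 0.5931 -0.1943  0.105 ] [-69.2 -98.6]
post corner R [ 0.5608 -0.1882  0.086 ] [-102.1  -97.5]
hingepost front [0.596  0.0047 0.118 ] [-96.6  98.4]
railR [ 0.5807 -0.1711  0.116 ] [-85.  -77.6]
sc gripFrontTopL [ 0.5593 -0.118   0.1165] [-114.2  -28.3]
sc gripFrontTopR [ 0.5513 -0.1575  0.1165] [-116.1  -68.6]
sc leverEndTopL [ 0.5231 -0.1138  0.101 ] [-150.7  -29.7]
sc hingepost front [0.5992 0.0077 0.118 ] [-93.9 101.9]
```

Pictures show the locker at scene px ~(310,200) / top px ~(255,165). The grip block is at top px ~(273,213), the dark lever at (271,227) and the bar behind the gate. Candidates:
- **Bottles:** the two white-capped ones inside the locker at (231,167) and (272,173) are meant. The green one (179,185) and the orange one (329,188) are look-alikes, so I leave them.
- **Cups and pens:** these are not touched.

The close crops confirm this choice.

Emit:
apply_moves(targets=[{"travel":[0,0,0],"roll":-7.4,"jaw":0},{"travel":[23,36,0],"roll":0,"jaw":0},{"travel":[23,36,0],"roll":0,"jaw":0},{"travel":[23,36,0],"roll":0,"jaw":0},{"travel":[23,36,0],"roll":0,"jaw":0},{"travel":[23,36,0],"roll":0,"jaw":0},{"travel":[23,36,0],"roll":0,"jaw":0},{"travel":[23,36,0],"roll":0,"jaw":0},{"travel":[23,36,0],"roll":0,"jaw":0},{"travel":[23,36,0],"roll":0,"jaw":0}])

```text
clock: 1.15
tool_pos: [0.3433, 0.2949, 0.2486]
orientation: [-180.0, -0.0, -8.7]
force: [1.6, 0.6, 0.5]
opening: 0.0134
gripper_force: 0.0
```

Emit:
apply_moves(targets=[{"travel":[23,36,0],"roll":0,"jaw":0},{"travel":[23,36,0],"roll":0,"jaw":0},{"travel":[23,36,0],"roll":0,"jaw":0},{"travel":[23,36,0],"roll":0,"jaw":0},{"travel":[23,36,0],"roll":0,"jaw":0},{"travel":[23,36,0],"roll":0,"jaw":0},{"travel":[23,36,0],"roll":0,"jaw":0},{"travel":[23,36,0],"roll":0,"jaw":0},{"travel":[23,36,0],"roll":0,"jaw":0},{"travel":[0,0,0],"roll":0,"jaw":0}])

```text
clock: 2.15
tool_pos: [0.4993, -0.0589, 0.2479]
orientation: [179.9, 0.1, -9.0]
force: [-0.2, -0.4, -0.3]
opening: 0.0007
gripper_force: 0.0
```

Emit:
apply_moves(targets=[{"travel":[24,36,0],"roll":0,"jaw":0},{"travel":[24,35,0],"roll":0,"jaw":0},{"travel":[0,0,0],"roll":0,"jaw":0},{"travel":[0,0,0],"roll":0,"jaw":0}])

```text
clock: 2.55
tool_pos: [0.5347, -0.1331, 0.2478]
orientation: [180.0, 0.1, -8.9]
force: [0.4, 0.3, 0.3]
opening: 0.0005
gripper_force: 0.0
```

```bash
cat > w.py <<'E'
from h import *
import sys,json
o=ctrl.get_obs();im=ctrl.snapshot("wrist")[:,:,::-1]
json.dump({k:np.array(o[k]).tolist() for k in('tool_pos','orientation')},open(f"pics/{sys.argv[1]}.json","w"))
cv2.imwrite(f"pics/{sys.argv[1]}.png",cv2.convertScaleAbs(cv2.resize(im,(800,600),interpolation=cv2.INTER_CUBIC),alpha=1.3))
print(np.round(o['tool_pos'],4),np.round(o['orientation'],2),np.round(o['force'],1),np.round(o['joint_pos'],1),o['clock'])
E
python3 w.py w1
```

```text
[ 0.5347 -0.1331  0.2478] [ 1.7999e+02  8.0000e-02 -8.8700e+00] [0.4 0.3 0.3] [  6.4   9.  -15.1  -0.  -66.   74.8] 2.55
```

View pics/w1.png

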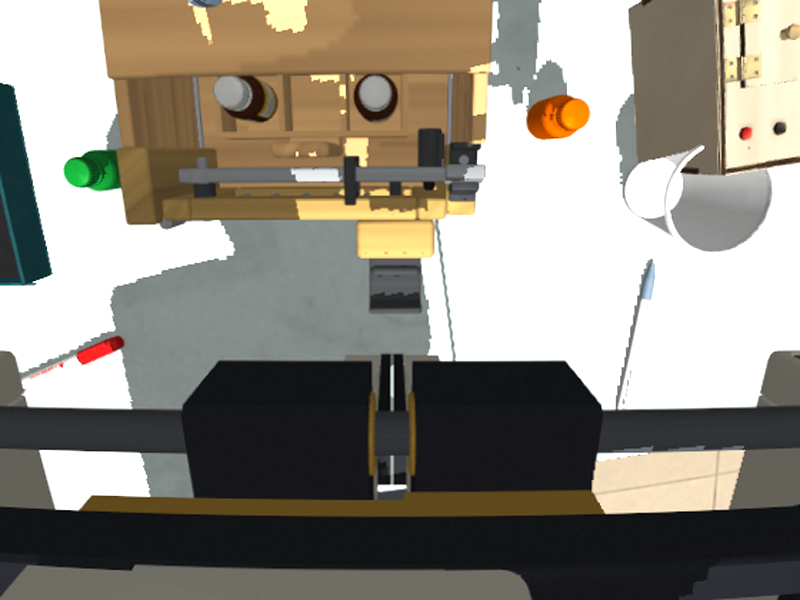

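Wrist view: grip block face at px (358–434, 257), lever pad with lip end at (370–422, 311), and ridge around (395, 268). Bottles, green and orange look-alikes, cup and pen are all clear of the fingers.

```bash
python3 - <<'E'
from h import *
import json
o=json.load(open("pics/w1.json"));y=np.radians(o['orientation'][2]);p=np.load("p.npy")
R=np.array([[np.cos(y),np.sin(y)],[np.sin(y),-np.cos(y)]])
c,s=np.cos(p[2]),np.sin(p[2])
for nm,uv,z in(("gripL",(358,257),.1165),("gripR",(434,257),.1165),("lipL",(371,311),.101),("lipR",(422,311),.101),("tabL",(273,150),.094),("tabR",(330,150),.094),("roofL",(107,78),.117),("roofR",(491,72),.117),("nose",(484,172),.105),("hingepostfront",(127,223),.118),("gateRfront",(443,219),.116),("capL",(232,92),.085),("capR",(376,92),.085)):
    w=atz("wrist",np.array(uv)/1.42857,z,o);d=w[:2]-o['tool_pos'][:2];e=w[:2]-p[:2]
    print(nm,np.round(w,4),"tool mm",np.round(1e3*np.array([d@R[:,0],d@R[:,1]]),1),"locker",np.round(1e3*np.array([c*e[0]+s*e[1],-s*e[0]+c*e[1]]),1))
E
```

```text
gripL [ 0.5585 -0.1174  0.1165] tool mm [ 21.  -19.2] locker [-115.1  -27.9]
gripR [ 0.5519 -0.1597  0.1165] tool mm [21.1 23.6] locker [-115.2  -70.7]
lipL [ 0.5208 -0.1178  0.101 ] tool mm [-16.2 -13. ] locker [-152.3  -34.1]
lipR [ 0.5159 -0.1489  0.101 ] tool mm [-16.2  18.5] locker [-152.4  -65.5]
tabL [ 0.624  -0.0773  0.094 ] tool mm [ 79.6 -68.9] locker [-56.5  21.7]
tabR [ 0.6187 -0.1099  0.094 ] tool mm [ 79.3 -35.9] locker [-56.8 -11.4]
roofL [ 0.6739 -0.0035  0.117 ] tool mm [ 117.5 -149.5] locker [-18.4 102.3]
roofR [ 0.6438 -0.2014  0.117 ] tool mm [118.3  50.7] locker [-18.1 -98. ]
nose [ 0.5934 -0.1946  0.105 ] tool mm [67.5 51.7] locker [-68.9 -98.9]
hingepostfront [0.5983 0.0073 0.118 ] tool mm [  41.2 -148.5] locker [-94.7 101.4]
gateRfront [ 0.5723 -0.1675  0.116 ] tool mm [42.4 28.1] locker [-93.9 -75.3]
capL [ 0.6604 -0.0584  0.085 ] tool mm [112.6 -93.2] locker [-23.4  45.9]
capR [ 0.6467 -0.1411  0.085 ] tool mm [111.8  -9.3] locker [-24.3 -38. ]
```

Emit:
apply_moves(targets=[{"travel":[6,2,30],"roll":0,"jaw":0},{"travel":[0,0,40],"roll":0,"jaw":0},{"travel":[0,0,30],"roll":0,"jaw":0},{"travel":[0,0,16],"roll":0,"jaw":0},{"travel":[0,0,10],"roll":0,"jaw":0},{"travel":[0,0,0],"roll":0,"jaw":0},{"travel":[0,0,0],"roll":0,"jaw":0}])

```text
clock: 3.3
tool_pos: [0.5412, -0.1349, 0.1235]
orientation: [-180.0, -0.1, -8.7]
force: [0.4, -0.1, 0.4]
opening: 0.0004
gripper_force: 0.0
```

Emit:
apply_moves(targets=[{"travel":[2,0,1],"roll":0,"jaw":0},{"travel":[2,0,1],"roll":0,"jaw":0},{"travel":[1,0,0],"roll":0,"jaw":0},{"travel":[0,0,0],"roll":0,"jaw":0},{"travel":[0,0,0],"roll":0,"jaw":0}])

```text
clock: 3.8
tool_pos: [0.5436, -0.1361, 0.1208]
orientation: [-180.0, 0.2, -8.8]
force: [-8.4, 3.8, 5.5]
opening: 0.0
gripper_force: 4.1
```

Emit:
apply_moves(targets=[{"travel":[1,0,0],"roll":0,"jaw":0},{"travel":[1,0,0],"roll":0,"jaw":0},{"travel":[1,0,0],"roll":0,"jaw":0},{"travel":[0,0,0],"roll":0,"jaw":0}])

```text
clock: 4.2
tool_pos: [0.5451, -0.1366, 0.1208]
orientation: [180.0, 0.4, -8.8]
force: [-12.7, 4.2, 11.2]
opening: 0.0002
gripper_force: 6.9
```

Emit:
apply_moves(targets=[{"travel":[0,0,-1],"roll":0,"jaw":0},{"travel":[0,0,-1],"roll":0,"jaw":0},{"travel":[0,0,0],"roll":0,"jaw":0}])

```text
clock: 4.5
tool_pos: [0.5438, -0.1362, 0.121]
orientation: [-180.0, 0.5, -8.8]
force: [-11.4, 5.3, -0.2]
opening: 0.0006
gripper_force: 5.9
```

Emit:
apply_moves(targets=[{"travel":[1,0,0],"roll":0,"jaw":0},{"travel":[1,0,0],"roll":0,"jaw":0},{"travel":[0,0,0],"roll":0,"jaw":0}])

```text
clock: 4.8
tool_pos: [0.5452, -0.1366, 0.121]
orientation: [180.0, 0.6, -8.8]
force: [-13.1, 5.3, 1.0]
opening: 0.0003
gripper_force: 7.1
```

Emit:
apply_moves(targets=[{"travel":[1,0,0],"roll":0,"jaw":0},{"travel":[1,0,0],"roll":0,"jaw":0},{"travel":[0,0,0],"roll":0,"jaw":0}])

```text
clock: 5.1
tool_pos: [0.5464, -0.137, 0.121]
orientation: [180.0, 0.7, -8.8]
force: [-14.9, 5.7, 4.3]
opening: 0.0007
gripper_force: 8.3
```

Emit:
apply_moves(targets=[{"travel":[1,0,0],"roll":0,"jaw":0},{"travel":[1,0,0],"roll":0,"jaw":0},{"travel":[0,0,0],"roll":0,"jaw":0}])

```text
clock: 5.4
tool_pos: [0.5477, -0.1374, 0.1209]
orientation: [179.9, 0.7, -8.8]
force: [-19.1, 5.0, 6.3]
opening: 0.0004
gripper_force: 9.5
```

Emit:
apply_moves(targets=[{"travel":[1,0,0],"roll":0,"jaw":0},{"travel":[0,0,0],"roll":0,"jaw":0},{"travel":[0,0,0],"roll":0,"jaw":0}])

```text
clock: 5.7
tool_pos: [0.5484, -0.1376, 0.121]
orientation: [179.9, 0.8, -8.8]
force: [-19.4, 5.3, 7.0]
opening: 0.0003
gripper_force: 9.9
```

Emit:
apply_moves(targets=[{"travel":[0,0,1],"roll":0,"jaw":0},{"travel":[0,0,1],"roll":0,"jaw":0},{"travel":[0,0,1],"roll":0,"jaw":0},{"travel":[0,0,1],"roll":0,"jaw":0},{"travel":[0,0,0],"roll":0,"jaw":0}])

```text
clock: 6.2
tool_pos: [0.5483, -0.1381, 0.1182]
orientation: [179.9, 0.7, -8.8]
force: [-22.9, 2.9, 15.5]
opening: 0.0004
gripper_force: 11.6
```

Emit:
apply_moves(targets=[{"travel":[0,0,1],"roll":0,"jaw":0},{"travel":[0,0,1],"roll":0,"jaw":0},{"travel":[0,0,0],"roll":0,"jaw":0}])

```text
clock: 6.5
tool_pos: [0.5483, -0.1382, 0.1163]
orientation: [179.9, 0.7, -8.8]
force: [-22.5, 2.5, 16.8]
opening: 0.0006
gripper_force: 11.8
```

Emit:
apply_moves(targets=[{"travel":[-1,0,1],"roll":0,"jaw":0},{"travel":[0,0,1],"roll":0,"jaw":0},{"travel":[0,0,0],"roll":0,"jaw":0}])

```text
clock: 6.8
tool_pos: [0.5482, -0.1382, 0.1146]
orientation: [179.9, 0.6, -8.8]
force: [-21.5, 2.0, 16.7]
opening: 0.0003
gripper_force: 11.1
```

Emit:
apply_moves(targets=[{"travel":[0,0,1],"roll":0,"jaw":0},{"travel":[0,0,1],"roll":0,"jaw":0},{"travel":[0,0,0],"roll":0,"jaw":0}])

```text
clock: 7.1
tool_pos: [0.5482, -0.1382, 0.1126]
orientation: [179.9, 0.6, -8.8]
force: [-21.9, 1.2, 18.2]
opening: 0.0008
gripper_force: 11.2
```

Emit:
apply_moves(targets=[{"travel":[-1,0,1],"roll":0,"jaw":0},{"travel":[0,0,1],"roll":0,"jaw":0},{"travel":[0,0,0],"roll":0,"jaw":0}])

```text
clock: 7.4
tool_pos: [0.5479, -0.1381, 0.1107]
orientation: [179.9, 0.5, -8.8]
force: [-17.9, 3.6, 13.8]
opening: 0.0004
gripper_force: 9.8
```

Emit:
apply_moves(targets=[{"travel":[0,0,1],"roll":0,"jaw":0},{"travel":[0,0,1],"roll":0,"jaw":0},{"travel":[0,0,0],"roll":0,"jaw":0}])

```text
clock: 7.7
tool_pos: [0.5479, -0.1381, 0.1087]
orientation: [179.9, 0.6, -8.8]
force: [-19.3, 1.5, 16.1]
opening: 0.0004
gripper_force: 10.1
```

Emit:
apply_moves(targets=[{"travel":[0,0,1],"roll":0,"jaw":0},{"travel":[0,0,0.5],"roll":0,"jaw":0},{"travel":[0,0,0],"roll":0,"jaw":0},{"travel":[0,0,0],"roll":0,"jaw":0}])

```text
clock: 8.1
tool_pos: [0.548, -0.1381, 0.1073]
orientation: [179.9, 0.5, -8.8]
force: [-19.2, 1.8, 15.5]
opening: 0.0006
gripper_force: 10.3
```

```bash
python3 - <<'E'
from h import *
o=ctrl.get_obs();print(o['tool_pos'],o['force'])
a=ctrl.snapshot("wrist")[:,:,::-1];b=ctrl.snapshot("scene")[150:260,240:350,::-1]
r=np.zeros((500,800,3),np.uint8);r[:,:]=0
r[:400,:400]=cv2.resize(a[60:260,200:400],(400,400),interpolation=cv2.INTER_CUBIC);r[:400,400:]=cv2.resize(b,(400,400),interpolation=cv2.INTER_CUBIC)
cv2.imwrite("pics/press.png",cv2.convertScaleAbs(r[:400],alpha=1.3))
E
```

```text
[ 0.54796922 -0.13809518  0.10734944] [-19.24397819   1.82286501  15.45504684]
```

View pics/press.png

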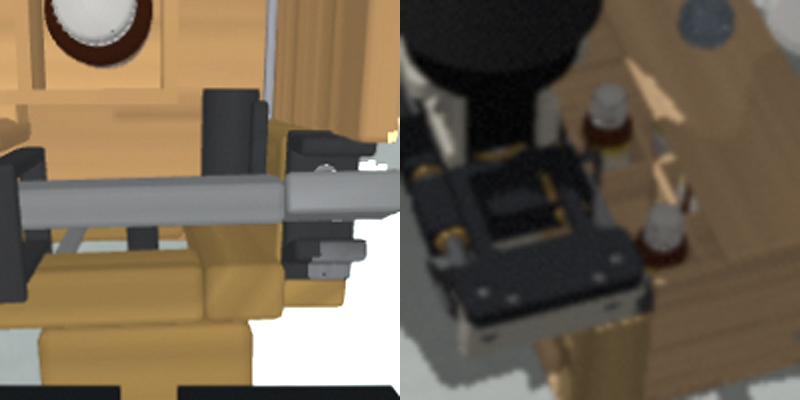

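The bar's nose stands above the keeper: in the left panel it lies clear over the hook at (325,190). I ease back with the lever held down.

Emit:
apply_moves(targets=[{"travel":[-2,0,0],"roll":0,"jaw":0},{"travel":[-2,0,0],"roll":0,"jaw":0},{"travel":[-1,0,-0.2],"roll":0,"jaw":0},{"travel":[-1,0,0],"roll":0,"jaw":0}])

```text
clock: 8.6
tool_pos: [0.5439, -0.1368, 0.1074]
orientation: [180.0, 0.3, -8.8]
force: [-11.4, 1.7, 8.5]
opening: 0.0004
gripper_force: 6.3
```

Emit:
apply_moves(targets=[{"travel":[-2,0,0],"roll":0,"jaw":0},{"travel":[-2,0,0],"roll":0,"jaw":0}])

```text
clock: 8.8
tool_pos: [0.5414, -0.136, 0.1075]
orientation: [180.0, 0.2, -8.8]
force: [-6.8, 2.8, 3.5]
opening: 0.0008
gripper_force: 5.0
```

Emit:
apply_moves(targets=[{"travel":[-2,0,0],"roll":0,"jaw":0},{"travel":[-2,0,0],"roll":0,"jaw":0}])

```text
clock: 9.0
tool_pos: [0.5402, -0.1354, 0.1079]
orientation: [-180.0, -0.1, -8.7]
force: [0.3, -0.6, 1.1]
opening: 0.0008
gripper_force: 0.3
```

Emit:
apply_moves(targets=[{"travel":[-2,0,0],"roll":0,"jaw":0},{"travel":[-2,0,0],"roll":0,"jaw":0}])

```text
clock: 9.2
tool_pos: [0.5368, -0.1346, 0.1079]
orientation: [-180.0, -0.1, -8.7]
force: [1.7, -0.1, 2.3]
opening: 0.0007
gripper_force: 0.9
```

Emit:
apply_moves(targets=[{"travel":[-2,0,0],"roll":0,"jaw":0},{"travel":[-2,0,0],"roll":0,"jaw":0}])

```text
clock: 9.4
tool_pos: [0.5323, -0.1339, 0.1076]
orientation: [-180.0, -0.1, -8.7]
force: [1.8, 1.2, 2.9]
opening: 0.0006
gripper_force: 1.2
```

Emit:
apply_moves(targets=[{"travel":[-2,0,0],"roll":0.8,"jaw":0},{"travel":[-2,0,0],"roll":0.8,"jaw":0},{"travel":[-2,0,0],"roll":0.8,"jaw":0}])

```text
clock: 9.7
tool_pos: [0.526, -0.133, 0.1074]
orientation: [-180.0, -0.0, -11.2]
force: [2.0, 1.8, 2.5]
opening: 0.0003
gripper_force: 1.5
```

Emit:
apply_moves(targets=[{"travel":[-2,0,0],"roll":0.8,"jaw":0},{"travel":[-2,0,0],"roll":0.8,"jaw":0},{"travel":[-2,0,0],"roll":0.8,"jaw":0}])

```text
clock: 10.0
tool_pos: [0.5199, -0.1318, 0.1073]
orientation: [-180.0, -0.0, -13.6]
force: [1.8, 1.3, 3.4]
opening: 0.0006
gripper_force: 1.6
```

Emit:
apply_moves(targets=[{"travel":[-2,0,0],"roll":0.8,"jaw":0},{"travel":[-2,0,0],"roll":0.8,"jaw":0},{"travel":[-2,0,0],"roll":0.8,"jaw":0}])

```text
clock: 10.3
tool_pos: [0.514, -0.1303, 0.1073]
orientation: [180.0, -0.0, -16.0]
force: [1.6, 0.9, 4.0]
opening: 0.0005
gripper_force: 1.6
```

```bash
python3 w.py w2
```

```text
[ 0.514  -0.1303  0.1073] [ 1.800e+02 -1.000e-02 -1.601e+01] [1.6 0.9 4. ] [  7.   15.  -28.1   0.  -46.9  67. ] 10.3
```

View pics/w2.png

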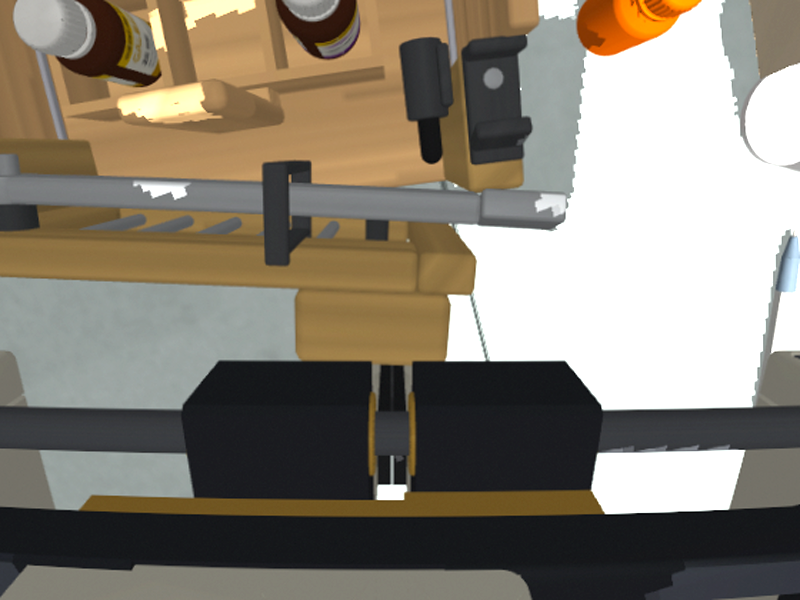

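The gate has followed the finger: the nose at (560,210) is out of the keeper at (495,100), rail at (220,265). I compute the arc next.

```bash
python3 - <<'E'
from h import *
p=np.load("p.npy");h=L(p,[-.094,.082,0])[0,:2]
o=ctrl.get_obs();t=o['tool_pos'][:2];y=np.radians(o['orientation'][2])
th=np.radians(8.8);g=p[2]-th  # gate yaw
ex=np.array([np.cos(g),np.sin(g)]);ey=np.array([-np.sin(g),np.cos(g)])
print("hinge",h,"gate frame",(t-h)@ex*1e3,(t-h)@ey*1e3)
R=np.array([[np.cos(y),np.sin(y)],[np.sin(y),-np.cos(y)]])
for deg in(6,):
    a=-np.radians(deg);M=np.array([[np.cos(a),-np.sin(a)],[np.sin(a),np.cos(a)]])
    d=h+M@(t-h)-t;print(deg,d@R*1e3)
for k in(60,80,84,88):
    a=-np.radians(k);M=np.array([[np.cos(a),-np.sin(a)],[np.sin(a),np.cos(a)]]);print(k,h+M@(t-h))
E
```

```text
hinge [ 0.59608728 -0.0119827 ] gate frame -42.89855182843607 -137.58990695589523
6 [-14.00641753  -5.60309106]
60 [4.52484446e-01 2.44069546e-04]
80 [0.46532656 0.04862177]
84 [0.46987264 0.05759555]
88 [0.47503362 0.06623034]
```

Emit:
apply_moves(targets=[{"travel":[0,-2,-5],"roll":0,"jaw":0},{"travel":[0,-2,-4],"roll":0,"jaw":0},{"travel":[-4,-1.5,0],"roll":2,"jaw":0},{"travel":[-9.5,-3.6,0],"roll":4,"jaw":0},{"travel":[-9.5,-3.6,0],"roll":4,"jaw":0},{"travel":[-9.5,-3.6,0],"roll":4,"jaw":0},{"travel":[-9.5,-3.6,0],"roll":4,"jaw":0},{"travel":[-9.5,-3.6,0],"roll":4,"jaw":0}])

```text
clock: 11.15
tool_pos: [0.4773, -0.0868, 0.1166]
orientation: [-180.0, -0.0, -38.1]
force: [3.6, -0.5, -0.0]
opening: 0.0006
gripper_force: 0.9
```

```bash
python3 w.py w3
```

```text
[ 0.4773 -0.0868  0.1166] [-1.7997e+02 -4.0000e-02 -3.8110e+01] [ 3.6 -0.5 -0. ] [ 13.   10.3 -33.    0.  -46.6  38.9] 11.15
```

View pics/w3.png

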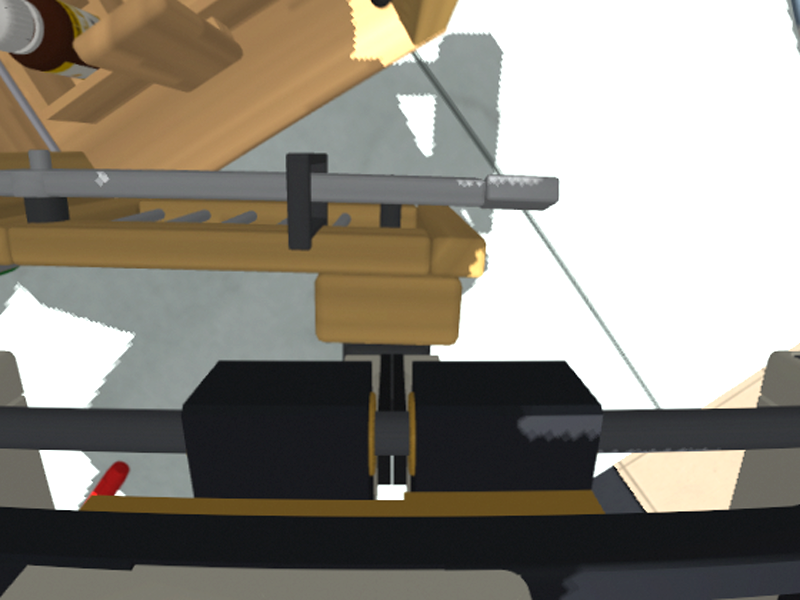

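Gate now around 30° open and the finger sits centred on the lever, hooked on its lip (px ~(390,355)). Continuing the arc.

Emit:
apply_moves(targets=[{"travel":[-9.5,-3.5,0],"roll":4,"jaw":0},{"travel":[-9.5,-3.5,0],"roll":4,"jaw":0},{"travel":[-9.5,-3.5,0],"roll":4,"jaw":0},{"travel":[-9.5,-3.5,0],"roll":4,"jaw":0},{"travel":[-9.5,-3.5,0],"roll":4,"jaw":0},{"travel":[-9.5,-3.5,0],"roll":4,"jaw":0},{"travel":[-9.5,-3.5,0],"roll":4,"jaw":0},{"travel":[-9.5,-3.5,0],"roll":4,"jaw":0}])

```text
clock: 12.0
tool_pos: [0.4529, -0.0109, 0.1166]
orientation: [-180.0, -0.0, -70.0]
force: [2.7, -0.6, -1.0]
opening: 0.0001
gripper_force: 0.9
```

Emit:
apply_moves(targets=[{"travel":[-9.5,-3.5,0],"roll":4,"jaw":0},{"travel":[-9.5,-3.5,0],"roll":4,"jaw":0},{"travel":[-9.5,-3.5,0],"roll":4,"jaw":0},{"travel":[-9.5,-3.5,0],"roll":4,"jaw":0},{"travel":[-9.5,-3.5,0],"roll":4,"jaw":0},{"travel":[-9.5,-3.5,0],"roll":4,"jaw":0},{"travel":[-9.5,-3.5,0],"roll":4,"jaw":0},{"travel":[-5,-2,0],"roll":2,"jaw":0},{"travel":[0,0,0],"roll":0,"jaw":0},{"travel":[0,0,0],"roll":0,"jaw":0}])

```text
clock: 13.0
tool_pos: [0.4698, 0.062, 0.1161]
orientation: [180.0, -0.0, -99.8]
force: [-0.0, 0.1, 0.5]
opening: 0.0004
gripper_force: 0.0
```

```bash
python3 w.py w4; python3 - <<'E'
from h import *
a=cv2.imread("pics/w4.png");b=cv2.resize(ctrl.snapshot("top")[110:320,150:360,::-1],(450,450))
r=np.zeros((450,800,3),np.uint8);r[:262,:350]=cv2.resize(a,(350,262));r[:,350:]=cv2.convertScaleAbs(b,alpha=1.3)
cv2.imwrite("pics/open.png",r)
E
```

```text
[0.4698 0.062  0.1161] [ 1.7995e+02 -3.0000e-02 -9.9840e+01] [-0.   0.1  0.5] [ 31.4   9.4 -34.3  -0.  -46.4 -41.2] 13.0
```

View pics/open.png

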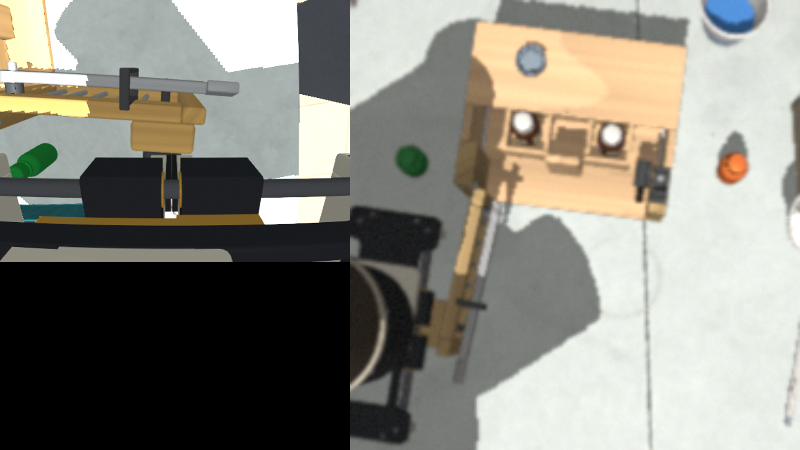

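Gate stands at about 90° in the top view: (480,190) to (455,350), square to the locker front. The finger is free in the pocket, so I lift out and turn to the tray.

Emit:
apply_moves(targets=[{"travel":[0,0,-20],"roll":0,"jaw":0},{"travel":[0,0,-40],"roll":0,"jaw":0},{"travel":[0,0,-45],"roll":0,"jaw":0},{"travel":[0,0,-15],"roll":-8,"jaw":0},{"travel":[0,0,0],"roll":-8.3,"jaw":60},{"travel":[0,0,0],"roll":-8.3,"jaw":60},{"travel":[0,0,0],"roll":-8.3,"jaw":60},{"travel":[0,0,0],"roll":-8.3,"jaw":60},{"travel":[0,0,0],"roll":-8.3,"jaw":60},{"travel":[0,0,0],"roll":-8.3,"jaw":60}])

```text
clock: 14.1
tool_pos: [0.4698, 0.0618, 0.2363]
orientation: [180.0, 0.0, -41.8]
force: [0.5, 0.5, 0.2]
opening: 0.0428
gripper_force: 0.0
```

Emit:
apply_moves(targets=[{"travel":[0,0,0],"roll":-8.3,"jaw":60},{"travel":[0,0,0],"roll":-8.3,"jaw":60},{"travel":[0,0,0],"roll":-8.3,"jaw":60},{"travel":[0,0,0],"roll":-8.3,"jaw":60},{"travel":[28,33,0],"roll":0,"jaw":60},{"travel":[28,33,0],"roll":0,"jaw":60},{"travel":[28,33,0],"roll":0,"jaw":60},{"travel":[28,32,0],"roll":0,"jaw":60},{"travel":[0,0,0],"roll":0,"jaw":60},{"travel":[0,0,0],"roll":0,"jaw":60}])

```text
clock: 15.1
tool_pos: [0.5601, -0.0858, 0.2355]
orientation: [180.0, 0.1, -9.1]
force: [-0.7, 0.3, 0.6]
opening: 0.06
gripper_force: 0.0
```

```bash
python3 w.py w5
```

```text
[ 0.5601 -0.0858  0.2355] [ 1.7998e+02  9.0000e-02 -9.0600e+00] [-0.7  0.3  0.6] [ 11.1  11.  -14.3  -0.  -64.8  69.9] 15.1
```

View pics/w5.png

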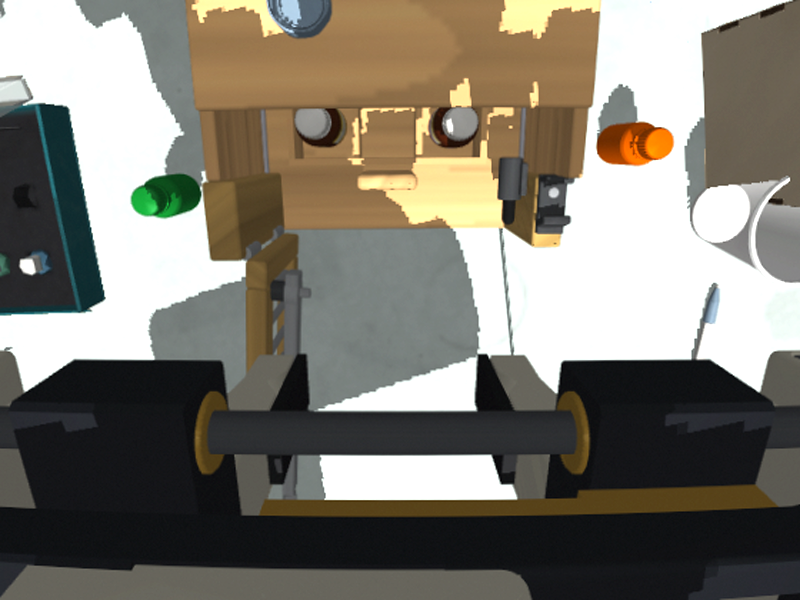

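The tray tab is at px (358–416, 180), bottle caps at (313,122) and (460,122), and the gate stands open at left (270,300).

```bash
python3 - <<'E'
from h import *
import json
o=json.load(open("pics/w5.json"));y=np.radians(o['orientation'][2])
R=np.array([[np.cos(y),np.sin(y)],[np.sin(y),-np.cos(y)]])
for nm,uv,z in(("tabL",(358,180),.094),("tabR",(416,180),.094),("tabfront",(388,190),.092),("roofL",(196,108),.117),("roofR",(590,108),.117),("postcornR",(537,247),.086),("capL",(313,122),.085),("railnearHinge",(297,236),.116),("railfar",(297,345),.116),):
    w=atz("wrist",np.array(uv)/1.42857,z,o);d=w[:2]-o['tool_pos'][:2]
    print(nm,np.round(w,4),"tool mm",np.round(1e3*(d@R),1))
E
```

```text
tabL [ 0.6252 -0.0769  0.094 ] tool mm [ 63.  -19.1]
tabR [ 0.6201 -0.109   0.094 ] tool mm [63.  13.4]
tabfront [ 0.617  -0.0926  0.092 ] tool mm [57.3 -2.3]
roofL [ 0.6746 -0.0045  0.117 ] tool mm [100.3 -98.4]
roofR [ 0.6435 -0.1996  0.117 ] tool mm [100.3  99.2]
postcornR [ 0.5695 -0.1757  0.086 ] tool mm [23.5 87.3]
capL [ 0.6605 -0.0568  0.085 ] tool mm [ 94.6 -44.6]
railnearHinge [ 0.6026 -0.0412  0.116 ] tool mm [ 35.  -50.8]
railfar [ 0.5414 -0.0279  0.116 ] tool mm [-27.6 -54.3]
```

Emit:
apply_moves(targets=[{"travel":[30,-2,0],"roll":0,"jaw":52},{"travel":[31,-1,20],"roll":0,"jaw":52},{"travel":[0,0,40],"roll":0,"jaw":52},{"travel":[0,0,40],"roll":0,"jaw":52},{"travel":[0,0,25],"roll":0,"jaw":52},{"travel":[0,0,21],"roll":0,"jaw":52},{"travel":[0,0,0],"roll":0,"jaw":52},{"travel":[0,0,0],"roll":0,"jaw":52}])

```text
clock: 15.95
tool_pos: [0.6211, -0.0903, 0.091]
orientation: [180.0, -0.0, -8.8]
force: [-0.7, -0.7, 0.6]
opening: 0.052
gripper_force: 0.0
```

Emit:
apply_moves(targets=[{"travel":[0,0,0],"roll":0,"jaw":30},{"travel":[0,0,0],"roll":0,"jaw":30},{"travel":[0,0,0],"roll":0,"jaw":30},{"travel":[0,0,0],"roll":0,"jaw":30},{"travel":[0,0,0],"roll":0,"jaw":30}])

```text
clock: 16.45
tool_pos: [0.6212, -0.0927, 0.0918]
orientation: [179.9, -0.1, -8.9]
force: [-1.4, -7.9, 4.4]
opening: 0.0336
gripper_force: 30.0
```

Emit:
apply_moves(targets=[{"travel":[-1,2,0],"roll":0,"jaw":30},{"travel":[-2,0,0],"roll":0,"jaw":30},{"travel":[-3,0,0],"roll":0,"jaw":30},{"travel":[-4,0,0],"roll":0,"jaw":30},{"travel":[-4,0,0],"roll":0,"jaw":30},{"travel":[-4,0,0],"roll":0,"jaw":30}])

```text
clock: 17.05
tool_pos: [0.6041, -0.0903, 0.0917]
orientation: [-180.0, -0.2, -8.9]
force: [-0.3, -1.3, 6.9]
opening: 0.0336
gripper_force: 30.0
```

Emit:
apply_moves(targets=[{"travel":[-4,0,0],"roll":0,"jaw":30},{"travel":[-4,0,0],"roll":0,"jaw":30},{"travel":[-4,0,0],"roll":0,"jaw":30},{"travel":[-4,0,0],"roll":0,"jaw":30},{"travel":[-4,0,0],"roll":0,"jaw":30},{"travel":[-4,0,0],"roll":0,"jaw":30},{"travel":[-4,0,0],"roll":0,"jaw":30},{"travel":[-4,0,0],"roll":0,"jaw":30},{"travel":[-4,0,0],"roll":0,"jaw":30},{"travel":[-4,0,0],"roll":0,"jaw":30}])

```text
clock: 18.05
tool_pos: [0.5645, -0.0843, 0.0917]
orientation: [180.0, -0.2, -8.9]
force: [0.6, -2.2, 6.9]
opening: 0.0335
gripper_force: 30.0
```

Emit:
apply_moves(targets=[{"travel":[-4,0,0],"roll":0,"jaw":30},{"travel":[-4,0,0],"roll":0,"jaw":30},{"travel":[-4,0,0],"roll":0,"jaw":30},{"travel":[-4,0,0],"roll":0,"jaw":30},{"travel":[-4,0,0],"roll":0,"jaw":30},{"travel":[-4,0,0],"roll":0,"jaw":30},{"travel":[-4,0,0],"roll":0,"jaw":30},{"travel":[-4,0,0],"roll":0,"jaw":30}])

```text
clock: 18.85
tool_pos: [0.5329, -0.0794, 0.0917]
orientation: [180.0, -0.2, -8.9]
force: [1.0, -2.9, 7.3]
opening: 0.0338
gripper_force: 30.0
```

Emit:
apply_moves(targets=[{"travel":[-3,0,0],"roll":0,"jaw":30},{"travel":[-3,0,0],"roll":0,"jaw":30},{"travel":[-2,0,0],"roll":0,"jaw":30},{"travel":[-2,0,0],"roll":0,"jaw":30},{"travel":[-2,0,0],"roll":0,"jaw":30},{"travel":[-1.5,0,0],"roll":0,"jaw":30},{"travel":[-1,0,0],"roll":0,"jaw":30},{"travel":[-1,0,0],"roll":0,"jaw":30}])

```text
clock: 19.65
tool_pos: [0.5186, -0.0772, 0.0917]
orientation: [180.0, -0.3, -8.9]
force: [7.4, -9.1, 0.4]
opening: 0.0338
gripper_force: 30.0
```

Emit:
apply_moves(targets=[{"travel":[-1,0,0],"roll":0,"jaw":30},{"travel":[-1,0,0],"roll":0,"jaw":30},{"travel":[0,0,0],"roll":0,"jaw":30}])

```text
clock: 19.95
tool_pos: [0.5185, -0.0771, 0.0917]
orientation: [-180.0, -0.4, -8.9]
force: [12.2, -11.4, -4.5]
opening: 0.0336
gripper_force: 30.0
```

At the end stop: 104 mm travelled and the force is rising. I unload, release and lift.

Emit:
apply_moves(targets=[{"travel":[1.5,1,0],"roll":0,"jaw":30},{"travel":[1,1,0],"roll":0,"jaw":30},{"travel":[0,0,0],"roll":0,"jaw":38},{"travel":[0,0,0],"roll":0,"jaw":42},{"travel":[0,0,0],"roll":0,"jaw":42},{"travel":[0,0,0],"roll":0,"jaw":42}])

```text
clock: 20.55
tool_pos: [0.5163, -0.0788, 0.0901]
orientation: [180.0, 0.0, -9.0]
force: [-0.8, -0.1, 0.3]
opening: 0.0417
gripper_force: 0.0
```

Emit:
apply_moves(targets=[{"travel":[0,0,-10],"roll":0,"jaw":42},{"travel":[0,0,-20],"roll":0,"jaw":42},{"travel":[0,0,-35],"roll":0,"jaw":42},{"travel":[0,0,-40],"roll":0,"jaw":42},{"travel":[0,0,-40],"roll":0,"jaw":42},{"travel":[-30,0,-20],"roll":0,"jaw":42},{"travel":[0,0,0],"roll":0,"jaw":42},{"travel":[0,0,0],"roll":0,"jaw":42}])

```text
clock: 21.35
tool_pos: [0.4869, -0.074, 0.2565]
orientation: [-179.9, -0.1, -8.9]
force: [-0.4, -0.1, -0.9]
opening: 0.0417
gripper_force: 0.0
```

```bash
python3 w.py w6
```

```text
[ 0.4869 -0.074   0.2565] [-1.7994e+02 -1.2000e-01 -8.9300e+00] [-0.4 -0.1 -0.9] [ 14.3   2.7 -21.1  -0.  -66.   66.8] 21.35
```

View pics/w6.png

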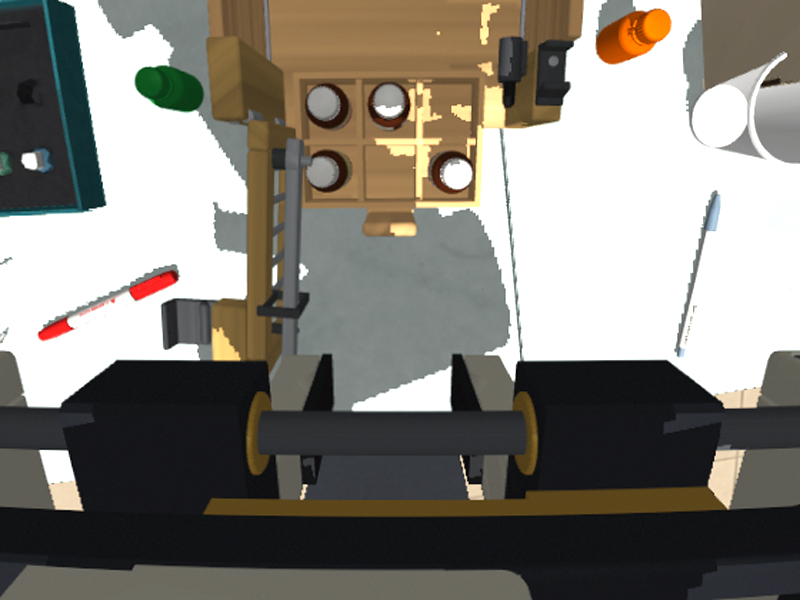

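The tray is out with all four bottles upright (326,105), (388,103), (326,172), (453,172), and the gate is wide open at left. I check the tab shift, then hand in.

```bash
python3 - <<'E'
from h import *
import json
o=json.load(open("pics/w6.json"))
d=np.linalg.norm((atz("wrist",np.array((389,222))/1.42857,.094,o)-atz("wrist",np.array((387,180))/1.42857,.094,json.load(open("pics/w5.json"))))[:2])
print(d)
if d>.099: print(ctrl.close_job())
E
```

```text
0.10002795152490444
the job is handed in; nothing more can be done
None
```

The gate stands open at about a right angle and the bottle tray is drawn out to its end stop with all four bottles upright; the job is handed in at about 21 s, with no verdict returned.

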